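# Shut off the bench air line

## Robot

A 6-joint arm with a two-finger parallel gripper is mounted at the origin on the work surface. World frame = base frame: x ahead of the robot, y to its left, z up, the work surface at z = 0. Lengths are in m, angles in rad, forces in N, time in s.
With the tool pointing down it reaches from about 0.35 to 0.775 m from the base axis. Payload 7.3 kg.
Tool frame: the origin (TCP) lies at the very end of the fingers, on their centre line; the grasp point (between the pads) lies 19 mm behind it (pinch_z is the distance from the TCP to the grasp point, in m); z points along the fingers, y is the line along which they close (so a half turn about z gives the same grasp; the last joint's range is limited). The gripper opens to 92 mm and grips with 3 to 60 N. Pads are 19 mm wide; open, the fingers measure 130 mm over their backs; the gripper's body (75 mm by 190 mm) begins 47 mm behind the grasp point.
Start: joints at [-1.282, 0.342, 1.524, -0, 1.275, -0.146], TCP at [0.221, -0.476, 0.227] pointing down, gripper open.
Joint ranges: [-2.53, 2.53], [-0.77, 2.02], [0.04, 2.7], [-1, 4.14], [0.28, 2.66], [-3.11, 3.11]. Speed limits (rad/s): [2.57, 2.57, 3.14, 3.14, 3.14, 3.14].

## Interface

Orientations are given as [roll, pitch, yaw] about the fixed x, y, z axes, in that order (R = Rz(yaw) Ry(pitch) Rx(roll)).
In Python, from cell import * gives the robot as it stands.
- The arm moves only by the tool arm_command, never from a script. Its arguments are lists of equal length, an entry for each row: "fingers": the gripper command: -1 is fully open, 1 is shut, values between are in proportion; "travel": the shift along the tool's x, y, z in m, a list of three; "dr": the turn, a rotation vector about the tool's x, y, z in degrees, a list of three. In form: {"fingers": [fingers, ...], "travel": [[x, y, z], ...], "dr": [[wx, wy, wz], ...]}. A call has 1 to 8 rows; each row is the pose to reach, as a shift and turn from the pose commanded when the call began, along the tool's axes at that moment; what a row does not reach only later rows make up. A row lasts 1/12 s, in which the tool goes at most 41.7 mm and 7.16 degrees, less where a joint would pass 70% of its speed; a pose out of reach is approached as far as the arm can. A call with a gripper value outside its range is refused whole. The fingers move at their own pace and stop on an object; "squeeze" is the grip in N (left out, the last holds). Time passes only in rows, so rows that repeat a pose let the fingers close. It gives the time, the measured TCP pose, the force, the opening and the grip force at its end, in the units of the state.
- observe(): the state, without advancing time (a new reading comes with each control period).
- read_camera(name): name is "side" or "top" or "wrist"; returns a dict with "color" (420x560x3 uint8, blue, green, red), "z_map" (420x560 float32, m along the optical axis (not along the pixel's ray), 0 where there is no reading), "fx", "fy", "cx", "cy" (pixels), "R" (3x3) and "t" (3): a world point X has camera coordinates R X + t. Camera axes: x right, y down, z forward; pixel columns grow to the right and rows downward; lengths in m; the calibration is good to about 2 mm. A picture is of the moment at which its call begins.
- hand_in(): hands the job in; it is judged then, once.
The state is a dict: "time": time; "qpos": joint angles; "qvel": joint speeds; "joint_efforts": joint torques, N m; "tool_pos": TCP position; "tool_rot": TCP orientation; "contact_force": force on the tool from outside, world axes, zero at the start; "torque": the same for the moment, N m; "opening": finger opening in m; "grip_force": force on a finger pad.
Only numpy, scipy, OpenCV 4.12 (cv2) and the standard library are available. Lean on these libraries where they do the work, as an engineer would, in place of code of your own. Each camera call takes 0.05 s, during which the arm holds its last target. There are 200 camera calls.

## Task

Push the yellow cover of the air-valve box along its guides, over the bare metal deck on the robot's left, until it is all the way open against the end wall, without lifting it, then push the red valve handle round counter-clockwise (seen from above) to its shut stop, crosswise to its pipe. Nothing needs to be gripped; leave the blue handle as it is and do not disturb the other things on the bench.

Things in the scene. Friction and masses are not known exactly. Their poses are not given: they have to be found in the camera images.
- box: grey low air-valve box fixed to the bench, 166 mm (its x) by 490 mm (its y), 78 mm high at its side guides and end walls. Origin on the bench, on the long centre line, 230 mm from the -y end and 260 mm from the +y (left) end. Right part: an open well with two valves; left part: a flat aluminium deck. The cover slides along y on walls and deck, 66 mm above the bench
- well (a point): middle of the well's mouth, 66 mm above the bench; the well is 128 mm wide (box x) and 232 mm long (box y). The two valve pivots stand 20 mm behind it (box +x), one 39 mm to its right (box -y) and one 51 mm to its left; red and blue may be either way round
- left_stop (a point): middle of the inner face of the left end wall, 66 mm above the bench, which stops the cover's +y edge when it is fully open (the cover's centre is then 117.5 mm short of this point)
- cover: loose yellow plate over the well, 150 (box x) x 235 (box y) x 6 mm, about 0.25 kg; origin at the middle of its underside, 66 mm above the bench; axes parallel to the box's, 2 mm play in its guides. Starts shut, its origin at about y = -104 to -84 mm in the box's frame; fully open it is at y = +134.5 mm
- cover_rib (a point): middle of the black push rib that stands on the cover's centre: 70 mm long across (box x), 10 mm thick (box y), from 72 to 100 mm above the bench; this point is 86 mm above the bench
- red_handle (a joint): angle of the red handle, 0 to 1.571 rad: 0 = open (pointing along the box's -x), 1.571 = shut against its stop (pointing along the box's -y); grows counter-clockwise seen from above. It turns about the vertical through red_pivot, needs about 0.12 N m (friction only, no spring) and stays where it is left. Starts between 0 and 0.3
- red_pivot (a point): point on the vertical turning axis of the red handle, at the handle's mid-height (52 mm above the bench); its axes are parallel to the box's
- red_grip (a point): point at mid-width and mid-height of the red handle sleeve, 48 mm from the pivot. This is the marked valve, red sleeve. The sleeve is 14 mm wide and 16 mm tall (44 to 60 mm above the bench) and runs from 18 to 62 mm from the pivot; hub radius 11 mm, top at 61 mm. Brass pipe under it reaches up to 35 mm
- blue_handle (a joint): angle of the blue handle, 0 to 1.571 rad: 0 = open (pointing along the box's -x), 1.571 = shut against its stop (pointing along the box's -y); grows counter-clockwise seen from above. It turns about the vertical through blue_pivot, needs about 0.12 N m (friction only, no spring) and stays where it is left. Starts between 0 and 0.3
- blue_pivot (a point): point on the vertical turning axis of the blue handle, at the handle's mid-height (52 mm above the bench); its axes are parallel to the box's
- blue_grip (a point): point at mid-width and mid-height of the blue handle sleeve, 48 mm from the pivot. Blue sleeve, the other valve. The sleeve is 14 mm wide and 16 mm tall (44 to 60 mm above the bench) and runs from 18 to 62 mm from the pivot; hub radius 11 mm, top at 61 mm. Brass pipe under it reaches up to 35 mm
- capacitor: blue capacitor, upright can 35 mm across, 55 tall, standing behind the box; origin at the centre of its underside. Loose; not to be disturbed
- spool: bare metal solder spool, 52 mm across, 38 tall, in front of the box; origin at the centre of its underside. Loose; not to be disturbed
- screwdriver: orange-handled screwdriver, 170 mm long, lying in front of the box; origin about the middle of its length, on the bench. Loose; not to be disturbed
- jar: small jar, 52 mm across, 60 tall, on the left of the bench; origin at the centre of its underside. Loose; not to be disturbed
- flux: small bottle with a red cap, 40 mm across, 85 tall, on the right of the bench; origin at the centre of its underside. Loose; not to be disturbed
- heatsink: finned aluminium heatsink, 50 x 80 x 36 mm, on the left of the bench; origin at the centre of its underside. Loose; not to be disturbed
- transformer: small transformer, 70 x 60 x 60 mm, on the right of the bench; origin at the centre of its underside. Loose; not to be disturbed

How it is judged:
By the outcome, as a careful person would: the job done as asked, in the order asked, and still so for the second after the job is handed in, with the robot touching nothing.
It also fails if it takes over 56 s, if anything falls off the work surface, if the arm or the gripper's body presses on something with over 40 N, if the wrist force passes 120 N, or if a joint passes its speed limit or range.

## Working session

There is one attempt and no reset: what is moved stays moved. The work goes in short steps, Python scripts to look and compute and a tool call to move; the robot and the scene stay as the last step left them, time stands still between calls to the robot, and variables do not carry over. Pictures are saved under pics/ and viewed, at most 10 in all, crops included, and the job is handed in when it is done.

Besides the shell and the picture viewer there is one more tool, called after "Call:" as name(argument=value, ...) on one line, values as JSON. arm_command: Moves the arm, as the interface text tells. Its arguments: {"type":"object","properties":{"fingers":{"type":"array","items":{"type":"number"}},"travel":{"type":"array","items":{"type":"array","items":{"type":"number"}}},"dr":{"type":"array","items":{"type":"array","items":{"type":"number"}}},"squeeze":{"type":"number"}},"required":["fingers","travel","dr"]}

```bash
mkdir -p pics; ls; python3 - <<'E'
from cell import *
import cv2,numpy as np
o=observe();print(o['time'],o['tool_pos'],o['tool_rot'],o['opening'])
for n in('top','side'):
    c=read_camera(n);cv2.imwrite(f'pics/{n}0.png',c['color']);print(n,c['fx'],c['cx'],c['cy'],c['R'],c['t'])
    np.savez(f'{n}0.npz',**c)
E
```

```text
pics
0.0 [ 0.22103165 -0.47576304  0.22605294] [-3.14009836e+00 -2.00180412e-04  4.34763185e-01] 0.0920082204789195
top 500.72121148441914 278.79917423156115 211.38154085260925 [[ 0.01208928 -0.99988411  0.009253  ]
 [-0.98693727 -0.01341844 -0.16054524]
 [ 0.1606508  -0.00719125 -0.98698511]] [-0.02923721  0.54843192  1.28283667]
side 380.522474603258 277.19066191794144 217.00687630854148 [[-0.9333663  -0.35843061  0.01883729]
 [-0.26688455  0.65796972 -0.7041651 ]
 [ 0.23999996 -0.66227136 -0.70978636]] [0.49883417 0.21675759 0.86614996]
```

View pics/top0.png

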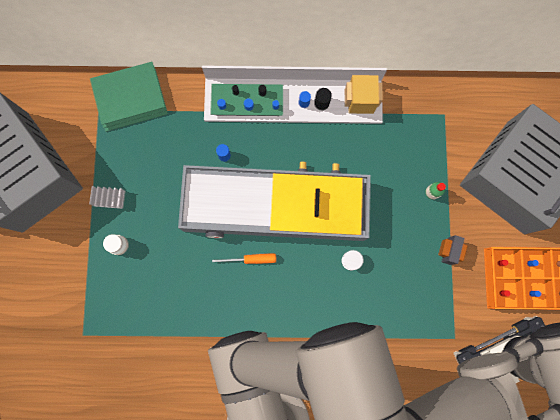

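View pics/side0.png

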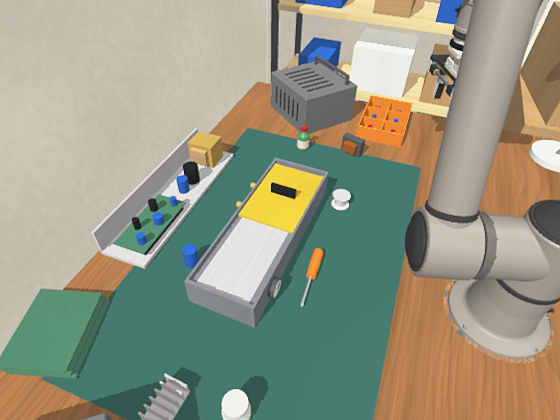

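The top picture shows the box from (180,167) to (370,237), the yellow cover at (272–363, 174–235) and the rib at about (317,203). The spool (352,260) and screwdriver (245,260) are in front, and the capacitor (223,152) is behind.

```bash
cat > h.py <<'E'
import numpy as np,cv2
def w(c,uv,z):
    uv=np.atleast_2d(np.array(uv,float));d=np.c_[(uv[:,0]-c['cx'])/c['fx'],(uv[:,1]-c['cy'])/c['fy'],np.ones(len(uv))]@c['R']
    o=-c['R'].T@c['t'];return o+d*((z-o[2])/d[:,2])[:,None]
def yellow(c,lo=(22,180,120),hi=(33,255,255)):
    m=cv2.inRange(cv2.cvtColor(c['color'],cv2.COLOR_BGR2HSV),lo,hi)
    n,l,s,_=cv2.connectedComponentsWithStats(m);i=1+s[1:,4].argmax();return l==i
def rect(c,m,z):
    v,u=np.nonzero(m);p=w(c,np.c_[u,v],z)[:,:2];return cv2.minAreaRect((p*1000).astype(np.float32))
E
python3 - <<'E'
from h import *
for n in('top','side'):
    c=dict(np.load(n+'0.npz'));m=yellow(c);r=rect(c,m,.072);print(n,m.sum(),r,cv2.boxPoints(r).round().tolist())
    if n=='top':
        print('box corners z.078',w(c,[(183,166),(370,175),(180,229),(368,238)],.078).round(3).tolist())
        # rib top
        g=c['color'].max(2)<60;g[:185]=0;g[222:]=0;g[:,:300]=0;g[:,335:]=0
        r=rect(c,g,.1);print('rib',g.sum(),r)
        # axis from box via depth 
        X=c['z_map'];v,u=np.mgrid[:420,:560];P=np.stack([(u-c['cx'])/c['fx']*X,(v-c['cy'])/c['fy']*X,X],-1)-c['t'];P=P@c['R']
        k=(P[...,2]>.06)&(P[...,2]<.085)&(u>170)&(u<380)&(v>158)&(v<245)
        print('box',cv2.minAreaRect((P[k][:,:2]*1000).astype(np.float32)))
        cv2.imwrite('pics/top0c.png',cv2.resize(c['color'][150:250,170:385],None,fx=3.6,fy=3.6,interpolation=2))
E
```

```text
top 4596 ((566.83740234375, -119.3362808227539), (232.2587890625, 149.1854705810547), 87.876220703125) [[488.0, -233.0], [637.0, -238.0], [646.0, -6.0], [497.0, -1.0]]
box corners z.078 [[0.66, 0.23, 0.078], [0.643, -0.26, 0.078], [0.494, 0.231, 0.078], [0.477, -0.252, 0.078]]
rib 93 ((564.0687866210938, -118.33460998535156), (8.624744415283203, 70.26699829101562), 87.5126953125)
box ((563.8761596679688, -10.112777709960938), (491.6979675292969, 181.4871368408203), 87.80582427978516)
side 2905 ((564.9219970703125, -114.39714050292969), (235.18211364746094, 147.67630004882812), 87.4842300415039) [[486.0, -229.0], [634.0, -235.0], [644.0, -0.0], [496.0, 6.0]]
```

View pics/top0c.png

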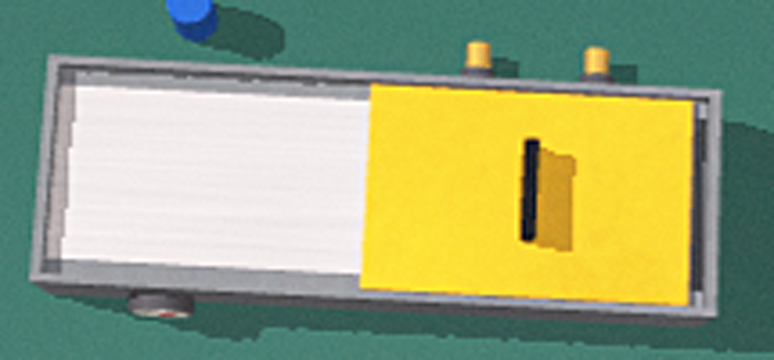

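The crop shows the cover and rib clearly. The box yaw is about -2.2°, the rib is at about (0.565, -0.118), and there is roughly 226 mm to push. I'll close the fingers and go behind the rib.

Call:
arm_command(fingers=[1,1,1,1,1,1,1,1], travel=[[0.445,-0.144,0.02],[0.445,-0.144,0.02],[0.445,-0.144,0.02],[0.445,-0.144,0.02],[0.445,-0.144,0.02],[0.445,-0.144,0.02],[0.445,-0.144,0.02],[0.445,-0.144,0.02]], dr=[[0,0,-62.9],[0,0,-62.9],[0,0,-62.9],[0,0,-62.9],[0,0,-62.9],[0,0,-62.9],[0,0,-62.9],[0,0,-62.9]])

```text
time: 0.77
tool_pos: [0.4664, -0.2479, 0.2122]
tool_rot: [-3.141, -0.0, 1.441]
contact_force: [0.7, -1.0, -0.4]
opening: 0.043
grip_force: 0.0
```

```bash
cat >> h.py <<'E'
def rel(p,yaw=87.8):
    from cell import observe
    from scipy.spatial.transform import Rotation as R
    o=observe();A=R.from_euler('xyz',o['tool_rot'])
    B=R.from_euler('xyz',[180,0,yaw],degrees=True)
    print('t',o['time'],'pos',o['tool_pos'].round(4),'F',np.round(o['contact_force'],1),'open',round(o['opening'],4),'rpy',np.degrees(o['tool_rot']).round(1))
    print('travel',A.inv().apply(np.array(p)-o['tool_pos']).round(4),'dr',np.degrees((A.inv()*B).as_rotvec()).round(2))
E
python3 -c "
from h import *
rel([.5635,-.158,.2])"
```

```text
t 0.7667 pos [ 0.4664 -0.2479  0.2122] F [ 0.7 -1.  -0.4] open 0.043 rpy [-180.    -0.    82.6]
travel [0.1017 0.0847 0.0122] dr [-0.02 -0.01 -5.24]
```

Call:
arm_command(fingers=[1,1,1,1,1,1,1,1], travel=[[0.1,0.084,0.012],[0.1,0.084,0.012],[0.1,0.084,0.012],[0.1,0.084,0.012],[0.1,0.084,0.012],[0.1,0.084,0.012],[0.1,0.084,0.012],[0.1,0.084,0.012]], dr=[[0,0,-5.2],[0,0,-5.2],[0,0,-5.2],[0,0,-5.2],[0,0,-5.2],[0,0,-5.2],[0,0,-5.2],[0,0,-5.2]])

```text
time: 1.43
tool_pos: [0.5612, -0.1633, 0.2007]
tool_rot: [-3.141, 0.0, 1.524]
contact_force: [0.4, -0.8, -0.3]
opening: 0.0001
grip_force: 0.0
```

```bash
python3 -c "
from h import *
rel([.5635,-.158,.082])
from cell import read_camera
c=read_camera('wrist');cv2.imwrite('pics/w1.png',c['color'])
m=yellow(c);print(m.sum(),rect(c,m,.072))"
```

```text
t 1.4333 pos [ 0.5612 -0.1633  0.2007] F [ 0.4 -0.8 -0.3] open 0.0001 rpy [-180.     0.    87.3]
travel [0.0055 0.002  0.1187] dr [-0.01  0.02 -0.5 ]
43750 ((565.2194213867188, -106.96881103515625), (189.4575653076172, 148.9503631591797), 87.50235748291016)
```

View pics/w1.png

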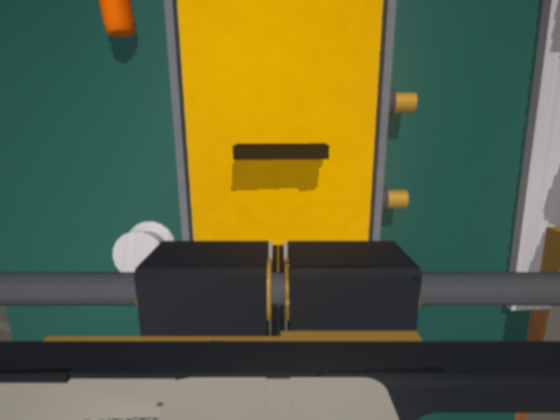

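The wrist view shows the rib at (281,151), centred on the closed fingers (about column 278). The fingers are clear on its near side, so I'll descend.

Call:
arm_command(fingers=[1,1,1,1,1,1], travel=[[0.003,0.002,0.04],[0.003,0.002,0.08],[0.003,0.002,0.1],[0.003,0.002,0.118],[0.003,0.002,0.118],[0.003,0.002,0.118]], dr=[[0,0,0],[0,0,0],[0,0,0],[0,0,0],[0,0,0],[0,0,0]])

```text
time: 1.98
tool_pos: [0.5636, -0.1598, 0.0824]
tool_rot: [-3.14, -0.0, 1.524]
contact_force: [-0.1, -1.2, 0.7]
opening: 0.0004
grip_force: 0.0
```

```bash
python3 -c "
from h import *
rel([.5645,-.135,.082])"
```

```text
t 1.9833 pos [ 0.5636 -0.1598  0.0824] F [-0.1 -1.2  0.7] open 0.0004 rpy [-179.9   -0.    87.3]
travel [ 0.0249 -0.0003  0.0004] dr [-0.07 -0.02 -0.47]
```

Call:
arm_command(fingers=[1,1,1,1,1,1,1,1], travel=[[0.01,0,0],[0.018,0,0],[0.026,0,0],[0.036,0,0],[0.048,0,0],[0.06,0,0],[0.072,0,0],[0.084,0,0]], dr=[[0,0,-0.5],[0,0,-0.5],[0,0,-0.5],[0,0,-0.5],[0,0,-0.5],[0,0,-0.5],[0,0,-0.5],[0,0,-0.5]])

```text
time: 2.65
tool_pos: [0.5681, -0.0737, 0.0826]
tool_rot: [3.141, 0.0, 1.535]
contact_force: [-0.8, -2.5, 2.1]
opening: 0.0003
grip_force: 1.2
```

Call:
arm_command(fingers=[1,1,1,1,1,1,1,1], travel=[[0.012,0,0],[0.024,0,0],[0.036,0,0],[0.048,0,0],[0.06,0,0],[0.072,0,0],[0.084,0,0],[0.096,0,0]], dr=[[0,0,0],[0,0,0],[0,0,0],[0,0,0],[0,0,0],[0,0,0],[0,0,0],[0,0,0]])

```text
time: 3.32
tool_pos: [0.5715, 0.0219, 0.0824]
tool_rot: [-3.141, 0.0, 1.534]
contact_force: [-1.1, -3.2, 1.0]
opening: 0.0004
grip_force: 1.2
```

```bash
python3 -c "
from h import *
rel([.5745,.091,.082])
from cell import read_camera
c=read_camera('top');cv2.imwrite('pics/t2.png',c['color'])
np.savez('t2.npz',**c)
cv2.imwrite('pics/t2c.png',cv2.resize(c['color'][120:260,165:385],None,fx=3.6,fy=3.6,interpolation=2))"
```

```text
t 3.3167 pos [0.5715 0.0219 0.0824] F [-1.1 -3.2  1. ] open 0.0004 rpy [-180.     0.    87.9]
travel [0.0691 0.0005 0.0004] dr [-0.01  0.    0.11]
```

View pics/t2c.png

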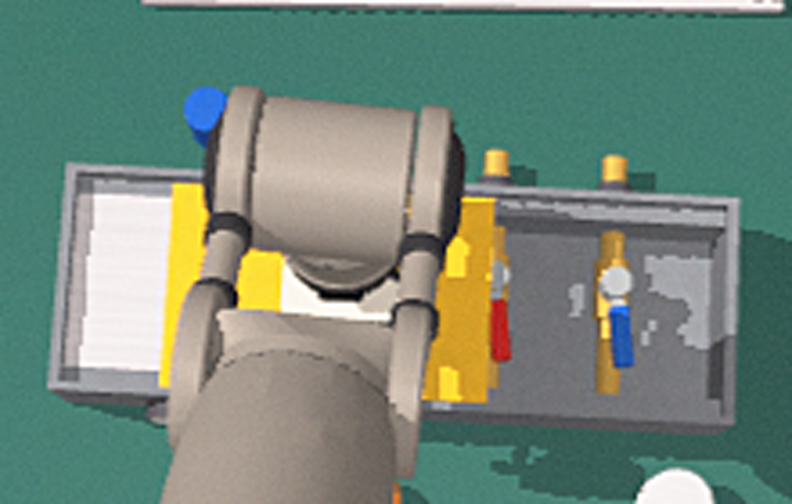

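The cover is sliding properly, with its left edge at about column 168 of the crop. Red is the left valve (about (500,320)) and blue the right (about (620,330)). I'll continue, slowing near the end wall.

Call:
arm_command(fingers=[1,1,1,1,1,1,1,1], travel=[[0.012,0,0],[0.024,0,0],[0.034,0,0],[0.042,0,0],[0.048,0,0],[0.053,0,0],[0.057,0,0],[0.06,0,0]], dr=[[0,0,0],[0,0,0],[0,0,0],[0,0,0],[0,0,0],[0,0,0],[0,0,0],[0,0,0]])

```text
time: 4.03
tool_pos: [0.5737, 0.0811, 0.0824]
tool_rot: [-3.141, 0.0, 1.534]
contact_force: [0.2, -0.6, 0.3]
opening: 0.0003
grip_force: 0.6
```

Call:
arm_command(fingers=[1,1,1,1,1], travel=[[0.002,0,0],[0.004,0,0],[0.006,0,0],[0.007,0,0],[0.008,0,0]], dr=[[0,0,0],[0,0,0],[0,0,0],[0,0,0],[0,0,0]])

```text
time: 4.45
tool_pos: [0.5741, 0.0886, 0.0825]
tool_rot: [-3.142, 0.0, 1.534]
contact_force: [-0.3, -1.6, -1.3]
opening: 0.0005
grip_force: 0.6
```

Call:
arm_command(fingers=[1,1,1], travel=[[0.0015,0,0],[0.003,0,0],[0.004,0,0]], dr=[[0,0,0],[0,0,0],[0,0,0]])

```text
time: 4.7
tool_pos: [0.5738, 0.0917, 0.0825]
tool_rot: [-3.141, 0.002, 1.535]
contact_force: [-2.9, -9.4, 2.7]
opening: 0.0005
grip_force: 4.8
```

```bash
python3 -c "
from h import *
rel([.5745,.091,.082])
from cell import read_camera
c=read_camera('top')
cv2.imwrite('pics/t3c.png',cv2.resize(c['color'][120:260,165:385],None,fx=3.6,fy=3.6,interpolation=2))"
```

```text
t 4.7 pos [0.5738 0.0917 0.0825] F [-2.9 -9.4  2.7] open 0.0005 rpy [-1.799e+02  1.000e-01  8.790e+01]
travel [-0.0007  0.0007  0.0005] dr [-0.06  0.12  0.13]
```

View pics/t3c.png

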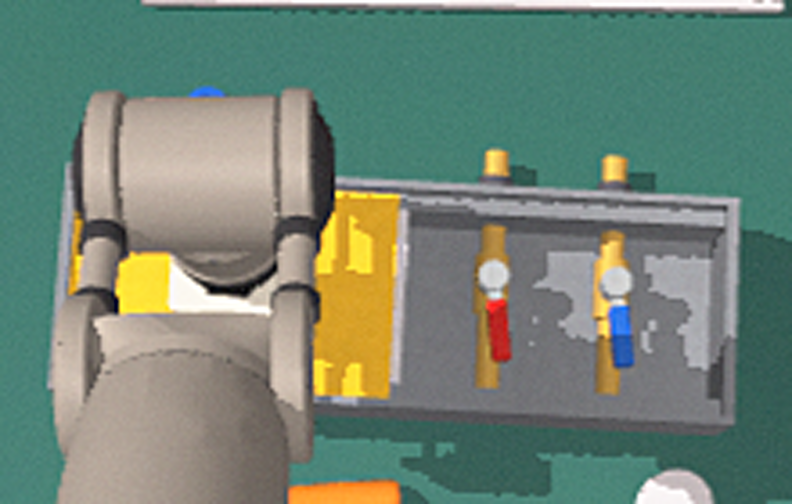

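Force has risen to about 10 N and the cover's right edge (about column 395) has passed the well edge. I'll press slightly more to confirm the stop, then back off and rise.

Call:
arm_command(fingers=[1,1,1], travel=[[0.001,0,0],[0.002,0,0],[0.002,0,0]], dr=[[0,0,0],[0,0,0],[0,0,0]])

```text
time: 5.0
tool_pos: [0.5736, 0.0918, 0.0825]
tool_rot: [-3.14, 0.005, 1.534]
contact_force: [-3.2, -13.8, 1.9]
opening: 0.0005
grip_force: 7.0
```

Call:
arm_command(fingers=[1,1,1,1,1,1,1,1], travel=[[-0.01,0,0],[-0.03,0,0],[-0.05,0,-0.03],[-0.07,0,-0.06],[-0.08,0,-0.09],[-0.08,0,-0.11],[-0.08,0,-0.12],[-0.08,0,-0.12]], dr=[[0,0,0],[0,0,0],[0,0,0],[0,0,0],[0,0,0],[0,0,0],[0,0,0],[0,0,0]])

```text
time: 5.67
tool_pos: [0.5726, 0.0147, 0.2049]
tool_rot: [3.137, -0.0, 1.534]
contact_force: [0.1, 0.2, -0.7]
opening: 0.0005
grip_force: 0.0
```

```bash
python3 - <<'E'
from h import *
from cell import read_camera
c=dict(np.load('t2.npz'))
# crop t3c px -> full: u=165+x/3.6, v=120+y/3.6
f=lambda x,y:(165+x/3.6,120+y/3.6)
print('red pivot',w(c,[f(493,272)],.061),'red sleeve',w(c,[f(492,304),f(502,357)],.060),'blue piv',w(c,[f(616,281)],.061),'blue sleeve',w(c,[f(618,308),f(626,364)],.06))
rel([.56,-.01,.2])
c=read_camera('wrist');np.savez('w4.npz',**c);cv2.imwrite('pics/w4.png',c['color'])
E
```

```text
red pivot [[ 0.58909339 -0.0824773   0.061     ]] red sleeve [[ 0.56550442 -0.08191239  0.06      ]
 [ 0.52652645 -0.08936184  0.06      ]] blue piv [[ 0.58364362 -0.17245165  0.061     ]] blue sleeve [[ 0.56380304 -0.17390977  0.06      ]
 [ 0.52260114 -0.17945696  0.06      ]]
t 5.6667 pos [0.5726 0.0147 0.2049] F [ 0.1  0.2 -0.7] open 0.0005 rpy [179.7  -0.   87.9]
travel [-0.0252 -0.0117  0.0049] dr [ 0.29 -0.01  0.1 ]
```

View pics/w4.png

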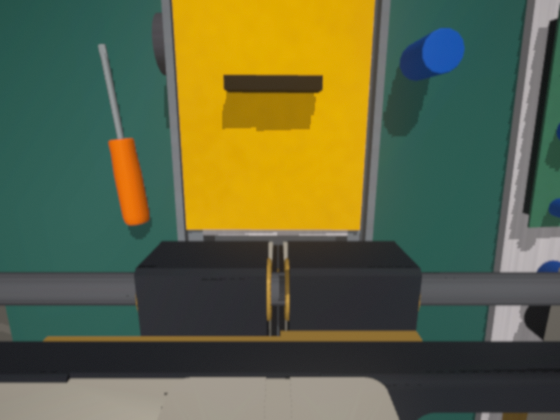

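Pushing harder (14 N) did not move the cover, so it is at its stop: the wrist view has the rib at (273,82) and the cover's right edge at row 232, with the cover still flat in its guides. The red pivot is at about (0.587, -0.0825) and the handle at about 0.15 rad. Next I'll go into the well left of the red handle.

Call:
arm_command(fingers=[1,1,1,1,1,1], travel=[[-0.035,-0.016,0],[-0.069,-0.032,0],[-0.069,-0.032,0.03],[-0.069,-0.032,0.06],[-0.069,-0.032,0.06],[-0.069,-0.032,0.06]], dr=[[0,0,0],[0,0,0],[0,0,0],[0,0,0],[0,0,0],[0,0,0]])

```text
time: 6.22
tool_pos: [0.5352, -0.0522, 0.1402]
tool_rot: [-3.136, -0.001, 1.535]
contact_force: [0.1, 0.2, 1.9]
opening: 0.0003
grip_force: 0.0
```

```bash
python3 - <<'E'
from h import *
from cell import read_camera
rel([.587-.050+.001,-.0825+.028+.002,.048])
c=read_camera('top');cv2.imwrite('pics/t5c.png',cv2.resize(c['color'][120:260,165:385],None,fx=3.6,fy=3.6,interpolation=2))
c=read_camera('side');cv2.imwrite('pics/s5c.png',cv2.resize(c['color'][140:340,170:370],None,fx=3,fy=3,interpolation=2))
E
```

```text
t 6.2167 pos [ 0.5352 -0.0522  0.1402] F [0.1 0.2 1.9] open 0.0003 rpy [-1.797e+02 -1.000e-01  8.790e+01]
travel [-0.0003  0.0033  0.0922] dr [-0.34 -0.08  0.13]
```

View pics/s5c.png

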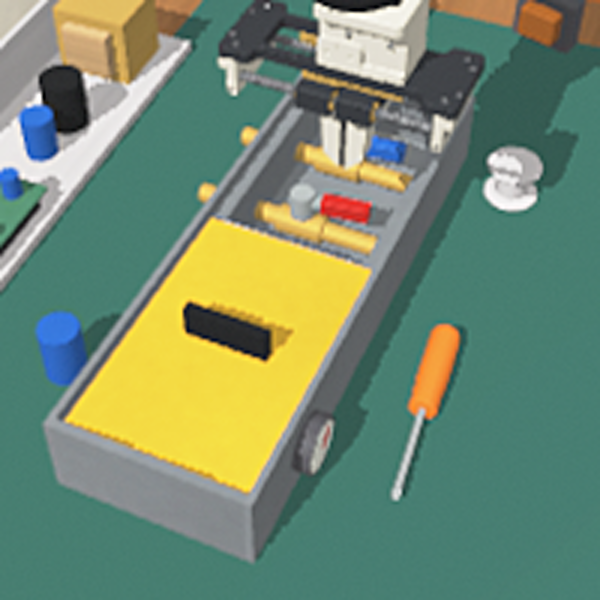

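The side view shows the cover flat against the left end wall, and the red handle at crop (345,207) free to reach. The fingertips are above the well, so I'll descend beside the handle.

Call:
arm_command(fingers=[1,1,1,1,1,1], travel=[[0,0.002,0.03],[0,0.002,0.055],[0,0.002,0.075],[0,0.002,0.092],[0,0.002,0.092],[0,0.002,0.092]], dr=[[0,0,0],[0,0,0],[0,0,0],[0,0,0],[0,0,0],[0,0,0]])

```text
time: 6.82
tool_pos: [0.5395, -0.0528, 0.0512]
tool_rot: [3.141, 0.0, 1.535]
contact_force: [0.3, -0.6, 0.7]
opening: 0.0006
grip_force: 0.0
```

```bash
python3 - <<'E'
from h import *
from cell import observe
rel([.538,-.0525,.048])
p=observe()['tool_pos'];P=np.array([.587,-.0825]);a=np.radians(-2.2)
R=np.array([[np.cos(a),-np.sin(a)],[np.sin(a),np.cos(a)]])
b=R.T@(p[:2]-P)*1000
for th in range(0,100,10):
    t=np.radians(th);u=np.array([-np.cos(t),-np.sin(t)]);n=np.array([np.sin(t),-np.cos(t)])
    c=(30+18*th/90)*u-7*n-[19,-9.5];d=c-b;print(th,'travel x,y mm',d[1].round(1),d[0].round(1))
E
```

```text
t 6.8167 pos [ 0.5395 -0.0528  0.0512] F [ 0.3 -0.6  0.7] open 0.0006 rpy [180.   0.  88.]
travel [ 0.0003 -0.0015  0.0032] dr [0.03 0.01 0.15]
0 travel x,y mm -11.3 -0.4
10 travel x,y mm -17.0 -3.1
20 travel x,y mm -23.4 -4.8
30 travel x,y mm -30.3 -5.1
40 travel x,y mm -37.4 -4.0
50 travel x,y mm -44.5 -1.5
60 travel x,y mm -51.2 2.5
70 travel x,y mm -57.3 8.0
80 travel x,y mm -62.4 14.7
90 travel x,y mm -66.3 22.6
```

Call:
arm_command(fingers=[1,1,1,1,1,1,1,1], travel=[[-0.006,-0.001,0],[-0.012,-0.002,0],[-0.017,-0.003,0],[-0.023,-0.005,0],[-0.03,-0.005,0],[-0.037,-0.004,0],[-0.044,-0.0015,0],[-0.048,0.0005,0]], dr=[[0,0,0],[0,0,0],[0,0,0],[0,0,0],[0,0,0],[0,0,0],[0,0,0],[0,0,0]])

```text
time: 7.48
tool_pos: [0.5378, -0.1022, 0.0507]
tool_rot: [3.141, 0.0, 1.534]
contact_force: [0.0, 3.7, 2.5]
opening: 0.0003
grip_force: 1.8
```

Call:
arm_command(fingers=[1,1,1,1,1,1,1,1], travel=[[-0.003,0.002,0],[-0.006,0.0045,0],[-0.009,0.0075,0],[-0.012,0.011,0],[-0.0145,0.0145,0],[-0.0165,0.018,0],[-0.0175,0.02,0],[-0.018,0.021,0]], dr=[[0,0,0],[0,0,0],[0,0,0],[0,0,0],[0,0,0],[0,0,0],[0,0,0],[0,0,0]])

```text
time: 8.15
tool_pos: [0.5581, -0.1201, 0.0503]
tool_rot: [-3.141, 0.0, 1.534]
contact_force: [-1.4, 2.7, 1.9]
opening: 0.0006
grip_force: 1.6
```

Call:
arm_command(fingers=[1,1,1], travel=[[0,0.0015,0],[0,0.002,0],[0,0.002,0]], dr=[[0,0,0],[0,0,0],[0,0,0]])

```text
time: 8.4
tool_pos: [0.5598, -0.1203, 0.0504]
tool_rot: [-3.141, 0.001, 1.534]
contact_force: [-2.5, -0.5, 1.5]
opening: 0.0004
grip_force: 1.4
```

Contact is light. I'll keep pushing in box +x until the stop shows in the force.

Call:
arm_command(fingers=[1,1,1], travel=[[0,0.0015,0],[0,0.003,0],[0,0.003,0]], dr=[[0,0,0],[0,0,0],[0,0,0]])

```text
time: 8.65
tool_pos: [0.5631, -0.1205, 0.0505]
tool_rot: [3.141, 0.001, 1.534]
contact_force: [-3.4, -0.9, 1.7]
opening: 0.0002
grip_force: 1.5
```

Call:
arm_command(fingers=[1,1,1], travel=[[0,0.0015,0],[0,0.002,0],[0,0.002,0]], dr=[[0,0,0],[0,0,0],[0,0,0]])

```text
time: 8.9
tool_pos: [0.565, -0.1204, 0.0505]
tool_rot: [3.141, 0.0, 1.534]
contact_force: [-3.9, -2.4, 2.3]
opening: 0.0003
grip_force: 1.9
```

Call:
arm_command(fingers=[1,1,1], travel=[[0,0.0015,0],[0,0.003,0],[0,0.003,0]], dr=[[0,0,0],[0,0,0],[0,0,0]])

```text
time: 9.15
tool_pos: [0.566, -0.1204, 0.0504]
tool_rot: [-3.137, 0.0, 1.535]
contact_force: [-10.9, -2.8, 7.3]
opening: 0.0003
grip_force: 6.2
```

```bash
python3 - <<'E'
from h import *
from cell import read_camera
rel([.538,-.0525,.048])
a=read_camera('top')['color'][165:250,250:385];b=read_camera('side')['color'][160:245,215:350]
cv2.imwrite('pics/t6.png',cv2.resize(np.vstack([a,b]),None,fx=3.5,fy=3.5,interpolation=2))
E
```

```text
t 9.15 pos [ 0.566  -0.1204  0.0504] F [-10.9  -2.8   7.3] open 0.0003 rpy [-179.7    0.    87.9]
travel [ 0.0668 -0.0305  0.0025] dr [-0.26  0.01  0.13]
```

View pics/t6.png

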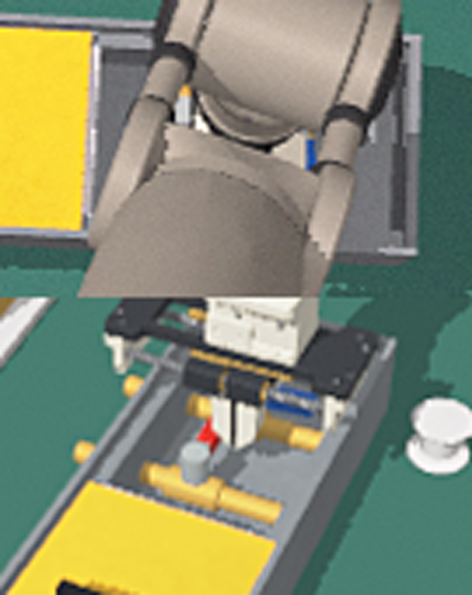

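Force has jumped to 11 N with the handle (red at about (205,437)) pointing along the box, so the stop is reached. One more firm press, then I'll back straight away, rise and withdraw toward the right.

Call:
arm_command(fingers=[1,1,1], travel=[[0,0.001,0],[0,0.002,0],[0,0.002,0]], dr=[[0,0,0],[0,0,0],[0,0,0]])

```text
time: 9.5
tool_pos: [0.5663, -0.1204, 0.0503]
tool_rot: [-3.133, -0.0, 1.535]
contact_force: [-16.2, -4.0, 10.3]
opening: 0.0002
grip_force: 9.6
```

Call:
arm_command(fingers=[1,1,1,1,1,1,1,1], travel=[[0,-0.01,0],[0,-0.02,0],[0,-0.02,-0.02],[0,-0.02,-0.05],[0,-0.02,-0.09],[0,-0.02,-0.13],[0,-0.02,-0.16],[0,-0.02,-0.16]], dr=[[0,0,0],[0,0,0],[0,0,0],[0,0,0],[0,0,0],[0,0,0],[0,0,0],[0,0,0]])

```text
time: 10.17
tool_pos: [0.5538, -0.1202, 0.2178]
tool_rot: [3.128, 0.003, 1.535]
contact_force: [0.5, 0.5, 0.3]
opening: 0.0004
grip_force: 0.0
```

Call:
arm_command(fingers=[1,1,1,1,1,1,1,1], travel=[[-0.25,-0.08,0],[-0.25,-0.08,0],[-0.25,-0.08,0],[-0.25,-0.08,0],[-0.25,-0.08,0],[-0.25,-0.08,0],[-0.25,-0.08,0],[-0.25,-0.08,0]], dr=[[0,0,0],[0,0,0],[0,0,0],[0,0,0],[0,0,0],[0,0,0],[0,0,0],[0,0,0]])

```text
time: 10.83
tool_pos: [0.4598, -0.3696, 0.2096]
tool_rot: [3.141, 0.0, 1.53]
contact_force: [0.2, -0.0, 1.0]
opening: 0.0006
grip_force: 0.0
```

```bash
python3 - <<'E'
from h import *
from cell import read_camera
rel([.5,-.3,.2])
c=read_camera('top');m=yellow(c);print(rect(c,m,.072))
a=c['color'][140:280,165:385]
cv2.imwrite('pics/t7.png',cv2.resize(a,None,fx=3.6,fy=3.6,interpolation=2))
E
```

```text
t 10.8333 pos [ 0.4598 -0.3696  0.2096] F [ 0.2 -0.   1. ] open 0.0006 rpy [180.    0.   87.7]
travel [0.0712 0.0373 0.0096] dr [ 0.03  0.02 -0.15]
((574.2811279296875, 106.5074234008789), (229.80706787109375, 148.1084442138672), 87.77699279785156)
```

View pics/t7.png

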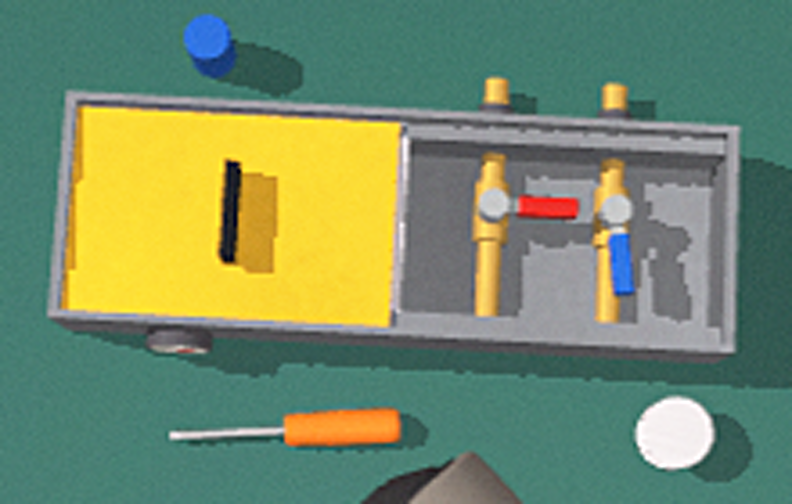

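The cover is against the left wall, and the red handle (545,207) is crosswise to its pipe. The blue handle (622,265) is unchanged and the loose things are where they were. Handing in.

```bash
python3 -c "
from cell import *
print(hand_in())"
```

```text
the job is handed in; nothing more can be done
None
```

The yellow cover is fully open against the left end wall and the red handle is at its shut stop, crosswise to its pipe; the blue handle and the loose things in the final picture were not disturbed, and the job was handed in at about 11 s.

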